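# Spread a snap ring over a reel spindle and hold it at the groove

## Robot

A 7-joint arm with a two-finger parallel gripper is mounted at the origin on the work surface. World frame = base frame: x ahead of the robot, y to its left, z up, the work surface at z = 0. Lengths are in m, angles in degrees, forces in N, time in s.
With the tool pointing down it reaches from about 0.425 to 0.875 m from the base axis. Payload 4.7 kg.
Tool frame: the origin (TCP) lies between the finger pads; the fingertips stand env.tip_reach ahead of it and the grasp point (between the pads) lies 2 mm behind it (env.tip_reach is the distance from the TCP to the fingertips, in m); z points along the fingers, y is the line along which they close (so a half turn about z gives the same grasp; the last joint's range is limited). The gripper opens to 87 mm and grips with 3 to 60 N. Pads are 19 mm wide; open, the fingers measure 117 mm over their backs; the gripper's body (75 mm by 190 mm) begins 51 mm behind the grasp point.
Start: joints at [71.855, 18.392, -4.016, 83.108, 1.295, 78.541, -3.26], TCP at [0.211, -0.615, 0.24] pointing down, gripper open.
Joint ranges: [-163.93, 163.93], [-17.29, 119.83], [-79.2, 71.16], [3.27, 140.29], [-89.18, 269.18], [5.43, 117.66], [-154.24, 154.24]. Speed limits (degrees/s): [147.25, 147.25, 180, 180, 180, 180, 180].

## Interface

Orientations are given as [roll, pitch, yaw] about the fixed x, y, z axes, in that order (R = Rz(yaw) Ry(pitch) Rx(roll)).
In Python, from cell import env, read_camera gives the robot as it stands. The module is installed in compiled form; this text tells all that it offers.
- The arm moves only by the shell command python3 -m handwheel 'ROWS' [FORCE]. ROWS is rows parted by semicolons, their numbers by spaces, 1 to 8 of them, each of 5 numbers: dx, dy, dz in m, then a turn about the tool's z in degrees, then the finger opening in m; each row is the pose to reach, as a shift and turn from the pose commanded when the command began, along the tool's axes at that moment; what a row does not reach only later rows make up. A row lasts 1/12 s, in which the tool goes at most 0.0417 m and 7.16 degrees, less where a joint would pass 70% of its speed; a pose out of reach is approached as far as the arm can. The fingers move at their own pace and stop on an object; FORCE is the grip in N (left out, the last holds). Time passes only in rows, so rows that do not move let the fingers close. It prints the time, the measured TCP pose, the force, the opening and the grip force at its end.
- env.get_obs(): the state, without advancing time (a new reading comes with each control period).
- read_camera(name): name is "scene" or "top" or "wrist"; returns a dict with "color" (420x560x3 uint8, blue, green, red), "fx", "fy", "cx", "cy" (pixels), "world_from_camera" (4x4, takes a point from camera to world coordinates). Camera axes: x right, y down, z forward; pixel columns grow to the right and rows downward; lengths in m; the calibration is good to about 2 mm. A picture is of the moment at which its call begins. There is no depth.
- env.sign_off(): hands the job in; it is judged then, once.
The state is a dict: "time_s": time; "qpos": joint angles; "joint_velocities": joint speeds; "effort": joint torques, N m; "tool_pos": TCP position; "tool_rot": TCP orientation; "force": force on the tool from outside, world axes, zero at the start; "wrist_torque": the same for the moment, N m; "grip_width": finger opening in m; "grasp_force": force on a finger pad.
Only numpy, scipy, OpenCV 4.12 (cv2) and the standard library are available. Lean on these libraries where they do the work, as an engineer would, in place of code of your own. Each camera call takes 0.05 s, during which the arm holds its last target. There are 200 camera calls.

## Task

On the reel stand, first slide the red spindle-lock grip fully home to its end stop. Then take the snap-ring pliers from their rest with the ring on their tips, squeeze the handles fully so that the ring is spread, lower the ring from above over the spindle until it is level with the dark groove (not resting on the washer below), and finish there: keep holding the pliers, level and squeezed, with the ring spread around the spindle at groove height and neither ring nor pliers pressing on the stand. Leave the other things on the bench where they are.

Things in the scene. Friction and masses are not known exactly. Their poses are not given: they have to be found in the camera images.
- pliers: Snap-ring pliers, blue handles, level on a wooden rest, brass ring on their tips. Origin: grip place midway between the handles, at mid-height (45 mm over the table). x along the pliers to jaws and ring, y across, z up. Handles: flat bars 12 mm tall, 8 thick, x from -70 to +45 mm, at the origin 62 mm over the outer faces, 42 and parallel when squeezed. 0.21 kg, centre of mass near x = 28 mm.
- clip_centre (a point): Point on the pliers 134 mm ahead (x) of their origin and 22 mm below it: where the spindle's axis must pass when the ring is spread, at the ring's mid-thickness. Ring brass, level, 3 mm thick; hole 21 mm wide relaxed; spread it clears a 24 mm spindle by about 3 mm all round. Its far edge lies 19 (spread) to 28 mm further along x. The jaws' undersides are 17 mm above the ring.
- jaw_l (a joint): Squeeze of the left handle, rad: 0 released, 0.13 fully squeezed against a built-in stop, ring fully spread; the right handle mirrors it. Sprung: at the origin about 3 N each side to start, 10 N to squeeze fully; a grip of about 35 N holds the pliers level.
- rest: Fixed wooden rest under the pliers: base 200 x 100 x 8 mm with two cross blocks, 39 mm tall in all, under pivot and handle ends. Origin on the table below the pliers' origin, x along the pliers. Between the blocks (x from -48 to +66 mm) there is free room for fingers beside and below the handles.
- stand: Fixed reel stand: grey base plate 200 x 160 x 10 mm, black-and-copper wire reel 64 mm across with an aluminium washer on top (60 mm above the table), on an upright steel spindle 24 mm in diameter, chamfered top 80 mm above the table. Origin on the table under the spindle's axis; the lock slide is 88 mm to its -x side and runs along its y.
- groove (a point): Centre of the spindle's dark ring groove, on the spindle's axis, 69 mm above the table; groove 6 mm tall, 20 mm in diameter, its middle 9 mm above the washer and 11 mm below the spindle's top.
- lock (a joint): Travel of the red spindle-lock grip in m: 0 unlocked, 0.050 at its end stop (locked). It slides along the stand's +y with about 2.5 N of friction and stays where it is left.
- lock_top (a point): Centre of the top of the red lock grip, a block 28 mm along the stand's x, 20 mm along its y and 40 mm tall, on a 40 mm wide aluminium track; top 64 mm above the table, track top 24 mm above the table.
- bar_a: Bystander, to be left alone: brass bar with three screw heads, 160 x 18 x 12 mm, lying on the far side. Origin: centre of its underside, long axis x.
- bar_b: Bystander, to be left alone: second brass bar like bar_a, beside it. Origin: centre of its underside, long axis x.
- spare_reel: Bystander, to be left alone: orange wire reel standing on end, 56 mm diameter, 40 mm tall. Origin: centre of its underside.
- spray: Bystander, to be left alone: white spray can with green label, 52 mm diameter, 170 mm tall. Origin: centre of its underside.
- driver: Bystander, to be left alone: yellow screwdriver lying along its x, 180 mm long, 26 mm thick. Origin under its middle.
- board: Bystander, to be left alone: green circuit board on a cork-coloured block, 160 x 110 x 29 mm. Origin: centre of its underside.
- dish: Bystander, to be left alone: round blue dish of spare snap rings, 72 mm across, 18 mm tall. Origin: centre of its underside.

How it is judged:
By the outcome, as a careful person would: the job done as asked, in the order asked, and still so for the second after the job is handed in, while the arm keeps its last pose, push and grip.
It also fails if it takes over 51 s, if anything falls off the work surface, if the arm or the gripper's body presses on something with over 40 N, if the wrist force passes 120 N, or if a joint passes its speed limit or range.

## Working session

There is one attempt and no reset: what is moved stays moved. The work goes in short steps, Python scripts to look and compute and a shell command to move; the robot and the scene stay as the last step left them, time stands still between calls to the robot, and variables do not carry over. Pictures are saved under pics/ and viewed, at most 10 in all, crops included, and the job is handed in when it is done.

```bash
mkdir -p pics; cat > h.py <<'E'
import numpy as np, cv2
from cell import env, read_camera
def save(n,fn):
    c=read_camera(n); cv2.imwrite('pics/'+fn,c['color']); np.savez('pics/'+fn[:-4]+'.npz',**{k:np.array(v) for k,v in c.items()}); return c
def ray(fn,u,v,z):
    c=np.load('pics/'+fn+'.npz'); T=c['world_from_camera']
    d=T[:3,:3]@np.array([(u-c['cx'])/c['fx'],(v-c['cy'])/c['fy'],1]); o=T[:3,3]
    return o+d*(z-o[2])/d[2]
def proj(fn,p):
    c=np.load('pics/'+fn+'.npz'); T=c['world_from_camera']
    q=T[:3,:3].T@(np.array(p)-T[:3,3]); return np.array([c['fx']*q[0]/q[2]+c['cx'],c['fy']*q[1]/q[2]+c['cy']])
E
python3 - <<'E'
from h import *
for n in('top','scene'):
    c=save(n,n+'1.png'); print(n,c['fx'],c['world_from_camera'].round(3).tolist())
a=cv2.imread('pics/top1.png');cv2.imwrite('pics/top1b.png',cv2.resize(a,(800,600)))
o=env.get_obs();print(o['time_s'],o['tool_pos'],o['tool_rot'],env.tip_reach,o['grip_width'])
E
```

```text
top 423.7962183897825 [[-0.102, -0.973, 0.206, 0.347], [-0.995, 0.1, -0.022, -0.002], [0.001, -0.207, -0.978, 1.151], [0.0, 0.0, 0.0, 1.0]]
scene 388.0997977318765 [[0.711, 0.47, -0.523, 1.196], [0.703, -0.48, 0.525, -0.635], [-0.004, -0.741, -0.672, 0.872], [0.0, 0.0, 0.0, 1.0]]
0.1 [ 0.21091832 -0.61434564  0.23858154] [-1.79902924e+02  4.41706667e-03  1.89538431e+01] 0.017 0.08729716536757783
```

View pics/top1b.png

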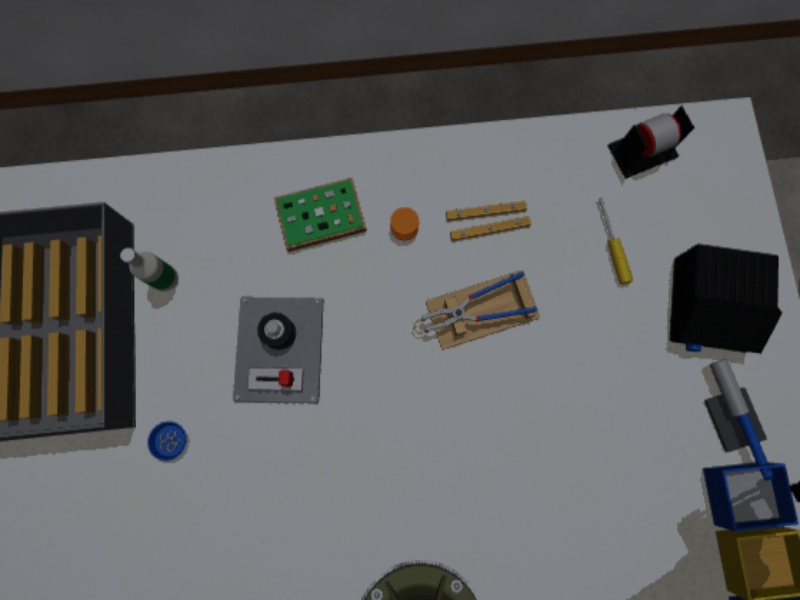

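View pics/scene1.png

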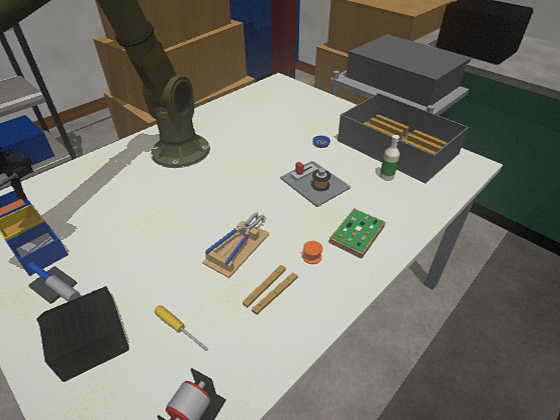

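The top view (800x600 scaling) shows the stand near (278,350), the red lock at (286,378), the pliers near (480,305) with the ring at left (421,328), and the bystanders clear of both. I'll enlarge the stand and pliers.

```bash
python3 - <<'E'
import cv2,numpy as np
a=cv2.imread('pics/top1.png')
s=cv2.resize(a[200:290,155:235],None,fx=5,fy=5,interpolation=cv2.INTER_CUBIC)
p=cv2.resize(a[180:252,280:380],None,fx=4,fy=4,interpolation=cv2.INTER_CUBIC)
o=np.zeros((450,800,3),np.uint8);o[:450,:400]=s;o[:288,400:]=p
cv2.imwrite('pics/crop1.png',np.clip(o*1.6,0,255).astype(np.uint8))
E
```

```text
(no output)
```

View pics/crop1.png

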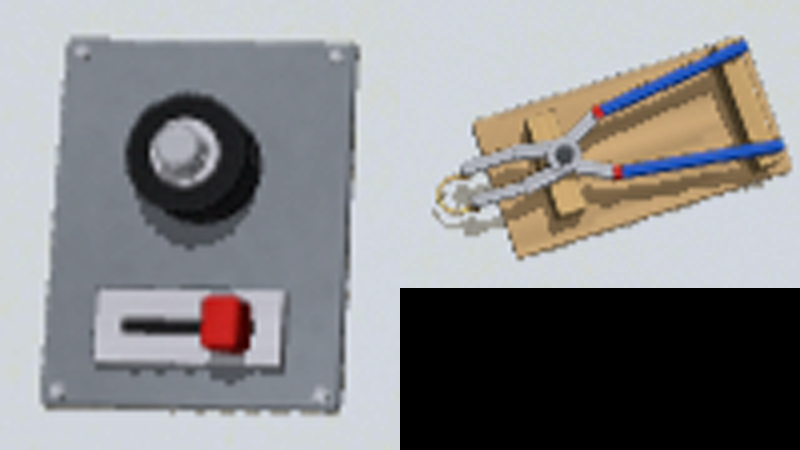

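The crop shows the spindle top at (180,143) and the red grip top at (222,322). The base plate corners are (70,38), (357,42), (338,410) and (42,405). On the pliers, the handle ends are (745,45) and (780,147), the front ends (598,112) and (620,171), the pivot (566,154) and the ring (456,193).

```bash
python3 - <<'E'
from h import *
S=lambda x,y,z: ray('top1',155+x/5,200+y/5,z)
P=lambda x,y,z: ray('top1',280+(x-400)/4,180+y/4,z)
np.set_printoptions(precision=4,suppress=True)
c=[S(*p,.01) for p in((70,38),(357,42),(338,410),(42,405))]
for i in range(4): print('edge',np.linalg.norm(c[i]-c[(i+1)%4]))
m=sum(c)/4; ax=(c[0]+c[1]-c[2]-c[3]);ay=(c[0]+c[3]-c[1]-c[2])
print('stand ctr',m,'x dir',np.degrees(np.arctan2(ax[1],ax[0])),'y dir',np.degrees(np.arctan2(ay[1],ay[0])))
print('spindle',S(180,143,.08),'lock top',S(222,320,.064))
L1,L2,R1,R2=P(598,112,.051),P(745,45,.051),P(620,171,.051),P(780,147,.051)
print('handles',L1,L2,R1,R2,np.linalg.norm(L1-L2),np.linalg.norm(L1-R1),np.linalg.norm(L2-R2))
f=(L1+R1)/2;b=(L2+R2)/2;d=f-b;print('plier dir',np.degrees(np.arctan2(d[1],d[0])),'mid',f,b,np.linalg.norm(d))
r=P(456,193,.023);piv=P(566,154,.055);print('ring',r,'piv',piv); d=r-b;print(np.degrees(np.arctan2(d[1],d[0])),np.linalg.norm(d[:2]))
u=d[:2]/np.linalg.norm(d[:2]);print('origin from ring',r[:2]-.134*u,'from back',b[:2]+.07*u,'from front',f[:2]-.045*u)
k=[P(*p,.008) for p in((475,120),(518,257),(792,172),)];print('rest',k,np.linalg.norm(k[0]-k[1]),np.linalg.norm(k[1]-k[2]))
d=k[1]-k[2];print(np.degrees(np.arctan2(d[1],d[0])),'rest mid',(k[0]+k[2])/2)
E
```

```text
edge 0.15808459741710135
edge 0.1998821445989679
edge 0.15730053202550004
edge 0.19947915224634122
stand ctr [0.5158 0.214  0.01  ] x dir -7.096124803711516 y dir 83.26195327093144
spindle [0.5464 0.2095 0.08  ] lock top [0.4558 0.1966 0.064 ]
handles [ 0.5696 -0.1537  0.051 ] [ 0.6051 -0.2573  0.051 ] [ 0.5287 -0.1631  0.051 ] [ 0.5339 -0.2703  0.051 ] 0.10952227331600546 0.04200318561495229 0.07240709523477976
plier dir 100.9220627354191 mid [ 0.5492 -0.1584  0.051 ] [ 0.5695 -0.2638  0.051 ] 0.10736814818412062
ring [ 0.5297 -0.0554  0.023 ] piv [ 0.5429 -0.1286  0.055 ]
100.82320005737607 0.21221337225888445
origin from ring [ 0.5548 -0.187 ] from back [ 0.5564 -0.195 ] from front [ 0.5576 -0.2026]
rest [array([ 0.5814, -0.0746,  0.008 ]), array([ 0.4842, -0.0931,  0.008 ]), array([ 0.5231, -0.2864,  0.008 ])] 0.09895067856371074 0.197205999524458
101.38920559667694 rest mid [ 0.5522 -0.1805  0.008 ]
```

```bash
python3 -m handwheel '0.424 -0.346 0 -64 0.0;0.424 -0.346 0 -64 0.0;0.424 -0.346 0 -64 0.0;0.424 -0.346 0 -64 0.0;0.424 -0.346 0 -64 0.0;0.424 -0.346 0 -64 0.0;0.424 -0.346 0 -64 0.0;0.424 -0.346 0 -64 0.0' 20
cat > go.py <<'E'
# prints tool-axes shift and turn to reach world x y z yaw (commanded pose taken as measured)
import sys; from h import *
from scipy.spatial.transform import Rotation as R
o=env.get_obs(); r=R.from_euler('xyz',o['tool_rot'],degrees=True)
t=np.array(list(map(float,sys.argv[1:4]))); d=r.inv().apply(t-o['tool_pos'])
print('shift',d.round(4),'turn',round(-((float(sys.argv[4])-o['tool_rot'][2]+180)%360-180),1),'rows',np.linalg.norm(d)/.0417)
E
python3 go.py .5 -.15 .24 83.1
```

```text
time_s: 0.77
tool_pos: [0.3873, -0.3295, 0.2393]
tool_rot: [-180.0, 0.0, 76.6]
force: [0.6, -0.6, -0.0]
grip_width: 0.0417
grasp_force: 0.0
shift [ 0.2008  0.068  -0.0008] turn -6.5 rows 5.082913195528027
```

```bash
python3 -m handwheel '0.2 0.068 0 -6.5 0;0.2 0.068 0 -6.5 0;0.2 0.068 0 -6.5 0;0.2 0.068 0 -6.5 0;0.2 0.068 0 -6.5 0;0.2 0.068 0 -6.5 0'
python3 - <<'E'
from h import *
c=save('wrist','w1.png');print(c['world_from_camera'].round(3).tolist(),c['fx'])
a=cv2.imread('pics/w1.png');cv2.imwrite('pics/w1b.png',cv2.resize(a,(800,600)))
E
python3 go.py .45 .11 .2 83.1
```

```text
time_s: 1.27
tool_pos: [0.5041, -0.144, 0.2398]
tool_rot: [179.9, -0.3, 83.5]
force: [0.1, 0.6, 0.4]
grip_width: 0.0039
grasp_force: 0.0
[[0.994, -0.11, -0.026, 0.511], [-0.113, -0.963, -0.244, -0.077], [0.002, 0.246, -0.969, 0.385], [0.0, 0.0, 0.0, 1.0]] 296.011604872131
shift [ 0.2495 -0.0823  0.04  ] turn 0.2 rows 6.372176061196679
```

View pics/w1b.png

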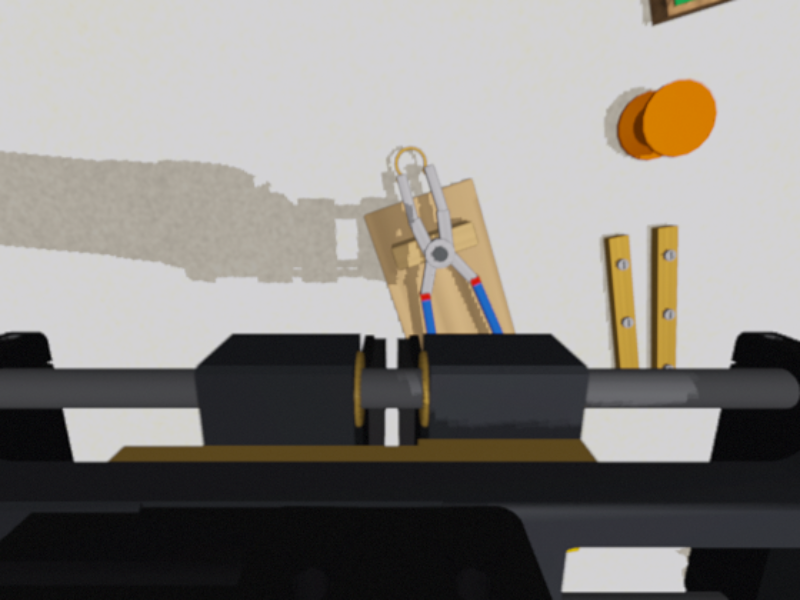

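The wrist view (800x600) shows the ring at (410,162), the pivot at (440,253) and the handle front ends at (427,297) and (476,281). The camera looks ahead along tool +x. Next I go to the lock pre-position.

```bash
python3 - <<'E'
from h import *
W=lambda x,y,z: ray('w1',x*.7,y*.7,z)
r=W(410,162,.023);p=W(440,253,.055);a=W(427,297,.051);b=W(476,281,.051)
print(r,p,a,b); f=(a+b)/2;d=(r-f)[:2];print('dir',np.degrees(np.arctan2(d[1],d[0])),np.linalg.norm(d)); d=(r-p)[:2];print(np.degrees(np.arctan2(d[1],d[0])),np.linalg.norm(d))
E
python3 -m handwheel '0.24 -0.082 0.02 0 0;0.24 -0.082 0.02 0 0;0.24 -0.082 0.02 0 0;0.24 -0.082 0.02 0 0;0.24 -0.082 0.02 0 0;0.24 -0.082 0.02 0 0;0.24 -0.082 0.02 0 0'
python3 - <<'E'
from h import *
c=save('wrist','w2.png')
a=cv2.imread('pics/w2.png');cv2.imwrite('pics/w2b.png',cv2.resize(a,(800,600)))
E
python3 go.py .4465 .1445 .055 83.1
```

```text
[ 0.52945757 -0.05650992  0.023     ] [ 0.54423869 -0.12878045  0.055     ] [ 0.53105467 -0.16411027  0.051     ] [ 0.57160909 -0.1553412   0.051     ]
dir 101.96553174073198 0.10550824108108046
101.55899481955976 0.07376658852049749
time_s: 1.9
tool_pos: [0.447, 0.1018, 0.2193]
tool_rot: [-179.9, -0.1, 83.3]
force: [-0.0, 0.5, 0.2]
grip_width: 0.0001
grasp_force: 0.0
shift [ 0.0451 -0.0067  0.1643] turn 0.1 rows 4.089580476895127
```

View pics/w2b.png

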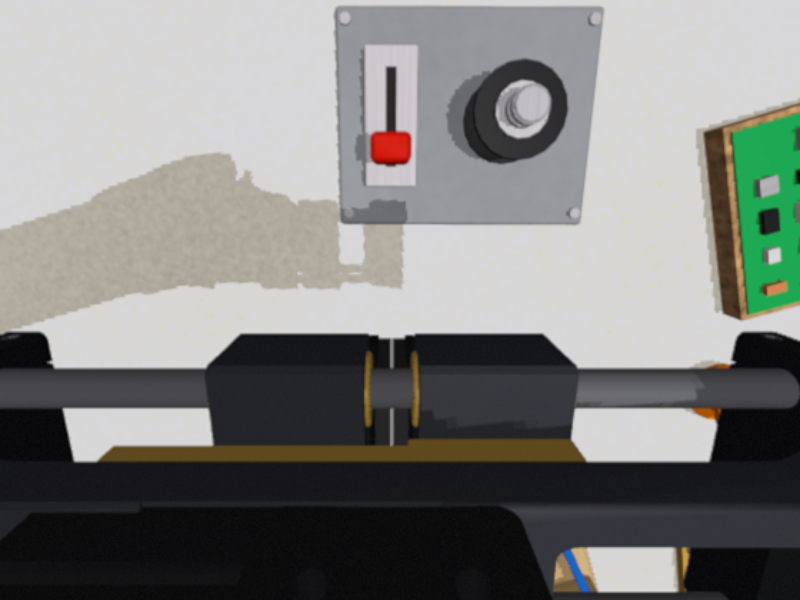

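The wrist view of the stand shows the spindle top at (533,104), the lock top at (391,145), and plate corners at (336,8), (603,8), (579,223) and (341,222).

```bash
python3 - <<'E'
from h import *
np.set_printoptions(precision=4,suppress=True)
W=lambda x,y,z: ray('w2',x*.7,y*.7,z)
s=W(533,104,.08);l=W(391,145,.064);c=[W(*p,.01) for p in((336,8),(603,8),(579,223),(341,222))]
ex=c[1]+c[2]-c[0]-c[3];ey=c[0]+c[1]-c[2]-c[3];yaw=np.degrees(np.arctan2(ex[1],ex[0]))
print(s,l,'yaw',yaw,np.degrees(np.arctan2(ey[1],ey[0]))-90,sum(c)/4)
for y in(-6.9,yaw):
    y=np.radians(y);x=np.array([np.cos(y),np.sin(y)]);e=np.array([-x[1],x[0]]);d=(l-s)[:2];print('lock in stand',d@x,d@e,'push start',s[:2]-.088*x-.055*e)
E
```

```text
[0.5476 0.2096 0.08  ] [0.4573 0.1975 0.064 ] yaw -6.8029588276514685 -6.911432795152976 [0.5169 0.2132 0.01  ]
lock in stand -0.08814966113787058 -0.022857489613457415 push start [0.4536 0.1656]
lock in stand -0.08818824814238672 -0.02270815888018114 push start [0.4537 0.1654]
```

```bash
python3 go.py .4518 .1510 .052 83.1; python3 -m handwheel '0.049 -0.001 0.1 0.2 0;0.049 -0.001 0.167 0.2 0;0.049 -0.001 0.167 0.2 0;0.049 -0.001 0.167 0.2 0;0.049 -0.001 0.167 0.2 0;0.049 -0.001 0.167 0.2 0'; python3 go.py .4601 .2195 .052 83.1
```

```text
shift [ 0.0522 -0.0022  0.1673] turn 0.1 rows 4.2035291933098735
time_s: 2.45
tool_pos: [0.4523, 0.1421, 0.0498]
tool_rot: [-179.6, 0.1, 82.5]
force: [0.8, 0.1, 0.8]
grip_width: 0.0007
grasp_force: 0.0
shift [ 0.0778 -0.0023 -0.0023] turn -0.6 rows 1.8669984946807274
```

```bash
python3 -m handwheel '0.01 0 0 0 0;0.02 0 0 0 0;0.03 0 0 0 0;0.04 0 0 0 0;0.05 0 0 0 0;0.06 0 0 0 0;0.065 0 0 0 0;0.065 0 0 0 0'; python3 go.py .4601 .2195 .052 83.1;
```

```text
time_s: 3.12
tool_pos: [0.4643, 0.2092, 0.0537]
tool_rot: [179.9, -0.1, 82.6]
force: [-0.2, 0.0, 0.2]
grip_width: 0.0002
grasp_force: 0.0
shift [ 0.0097 -0.0055  0.0017] turn -0.5 rows 0.2692686893559816
```

```bash
python3 -m handwheel '0.004 0 0 0 0;0.008 0 0 0 0;0.010 0 0 0 0;0.010 0 0 0 0';python3 -m handwheel '0.003 0 0 0 0;0.006 0 0 0 0;0.006 0 0 0 0'; 
```

```text
time_s: 3.45
tool_pos: [0.4645, 0.2184, 0.0525]
tool_rot: [180.0, -0.0, 82.6]
force: [1.1, -1.0, 0.4]
grip_width: 0.0002
grasp_force: 0.5
time_s: 3.7
tool_pos: [0.465, 0.2245, 0.0523]
tool_rot: [-180.0, -0.0, 82.6]
force: [1.0, -2.7, 1.0]
grip_width: 0.0005
grasp_force: 0.6
```

```bash
python3 -m handwheel '0.002 0 0 0 0;0.004 0 0 0 0;0.004 0 0 0 0';python3 - <<'E'
from h import *
c=save('wrist','w3.png')
E
python3 -m handwheel '0.003 0 0 0 0;0.003 0 0 0 0'
```

```text
time_s: 3.95
tool_pos: [0.4652, 0.2254, 0.0523]
tool_rot: [-179.9, 0.3, 82.5]
force: [-2.8, -8.3, 5.9]
grip_width: 0.0005
grasp_force: 4.3
time_s: 4.17
tool_pos: [0.4652, 0.2256, 0.0523]
tool_rot: [-179.8, 0.6, 82.4]
force: [-4.8, -14.9, 12.2]
grip_width: 0.0002
grasp_force: 7.6
```

```bash
python3 -m handwheel '-0.02 0 0 0 0;-0.04 0 0 0 0.087;-0.05 0 -0.04 0 0.087;-0.05 0 -0.08 0 0.087;-0.05 0 -0.12 0 0.087;-0.05 0 -0.16 0 0.087;-0.05 0 -0.19 0 0.087;-0.05 0 -0.19 0 0.087'; python3 go.py .583 -.335 .25 101.2
```

```text
time_s: 4.83
tool_pos: [0.4625, 0.1842, 0.249]
tool_rot: [179.4, -0.2, 82.6]
force: [1.8, -0.3, -0.5]
grip_width: 0.0392
grasp_force: 0.0
shift [-0.4994  0.1863 -0.0011] turn -18.6 rows 12.781340353524703
```

```bash
python3 -m handwheel '-0.495 0.186 0 -18.6 0.087;-0.495 0.186 0 -18.6 0.087;-0.495 0.186 0 -18.6 0.087;-0.495 0.186 0 -18.6 0.087;-0.495 0.186 0 -18.6 0.087;-0.495 0.186 0 -18.6 0.087;-0.495 0.186 0 -18.6 0.087;-0.495 0.186 0 -18.6 0.087'; python3 go.py .583 -.335 .25 101.2
```

```text
time_s: 5.5
tool_pos: [0.5324, -0.1288, 0.2419]
tool_rot: [180.0, -0.0, 101.2]
force: [1.1, 1.0, -0.1]
grip_width: 0.0856
grasp_force: 0.0
shift [-0.2121  0.0096 -0.0083] turn 0.0 rows 5.094767671571414
```

```bash
python3 -m handwheel '-0.2 0.01 0 0 0.087;-0.2 0.01 0 0 0.087;-0.2 0.01 0 0 0.087;-0.2 0.01 0 0 0.087;-0.2 0.01 0 0 0.087;-0.2 0.01 0 0 0.087;-0.2 0.01 0 0 0.087'
python3 - <<'E'
from h import *
save('wrist','w4.png');save('top','top2.png')
a=cv2.imread('pics/w4.png')[:270,100:460];b=cv2.imread('pics/top2.png')[250:290,165:235]
o=np.zeros((600,800,3),np.uint8);a=cv2.resize(a,(720,540),interpolation=cv2.INTER_CUBIC);o[:540,:720]=a
o[440:600,520:800]=cv2.resize(b,(280,160));cv2.imwrite('pics/c4.png',o)
E
```

```text
time_s: 6.08
tool_pos: [0.5803, -0.3239, 0.2403]
tool_rot: [-180.0, -0.2, 101.0]
force: [1.0, 1.4, 0.2]
grip_width: 0.0869
grasp_force: 0.0
```

View pics/c4.png

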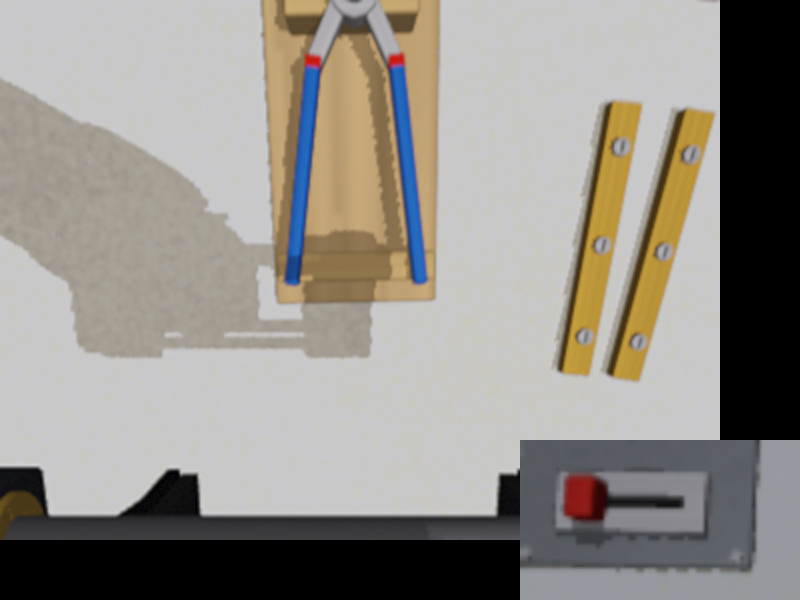

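The inset shows the lock at the far end of its slot. On the pliers, the handle fronts are at (313,57) and (396,57) and the back ends at (292,283) and (420,281). I'll work out the grip point from these.

```bash
python3 - <<'E'
from h import *
W=lambda x,y,z: ray('w4',100+x/2,y/2,z)
a,b,c,d=W(313,57,.051),W(396,57,.051),W(292,284,.051),W(420,282,.051)
f=(a+b)/2;k=(c+d)/2;v=(f-k)[:2];L=np.linalg.norm(v);u=v/L
print(f,k,L,np.linalg.norm(a-b),np.linalg.norm(c-d),'dir',np.degrees(np.arctan2(u[1],u[0])),'origin',k[:2]+u*.07,f[:2]-u*.045, (f+k)[:2]/2+.0125*u)
S=lambda x,y,z: ray('top2',165+x/4,250+y/4,z)
print('lock',S(585-520,495-440,.064))
E
python3 go.py .557 -.199 .10 101.4
```

```text
[ 0.55049001 -0.15687822  0.051     ] [ 0.57285685 -0.26593649  0.051     ] 0.11132826621115449 0.04190891302510894 0.0705934819871296 dir 101.59011535485101 origin [ 0.55879323 -0.1973638 ] [ 0.55953091 -0.20096066] [ 0.55916207 -0.19916223]
lock [0.46115873 0.24264344 0.064     ]
shift [ 0.1232 -0.      0.142 ] turn -0.1 rows 4.506938468004322
```

```bash
python3 go.py .559 -.199 .12 101.5;  python3 -m handwheel '0.123 0.002 0.122 -0.5 0.087;0.123 0.002 0.122 -0.5 0.087;0.123 0.002 0.122 -0.5 0.087;0.123 0.002 0.122 -0.5 0.087;0.123 0.002 0.122 -0.5 0.087;0.123 0.002 0.122 -0.5 0.087'; python3 go.py .559 -.199 .043 101.5
```

```text
shift [0.1228 0.0019 0.122 ] turn -0.2 rows 4.150982217264591
time_s: 6.68
tool_pos: [0.557, -0.1952, 0.1185]
tool_rot: [-179.8, -0.2, 102.1]
force: [-0.4, -0.5, 0.4]
grip_width: 0.087
grasp_force: 0.0
shift [-0.0044  0.0014  0.0755] turn 0.6 rows 1.8131615680984317
```

```bash
python3 -m handwheel '-0.003 0.001 0.03 0.4 0.087;-0.003 0.001 0.06 0.4 0.087;-0.003 0.001 0.0755 0.4 0.087;-0.003 0.001 0.0755 0.4 0.087;-0.003 0.001 0.0755 0.4 0.087'; python3 go.py .559 -.199 .043 101.5
```

```text
time_s: 7.1
tool_pos: [0.5608, -0.2042, 0.0458]
tool_rot: [180.0, 0.0, 101.2]
force: [0.4, 0.1, 0.3]
grip_width: 0.0869
grasp_force: 0.0
shift [ 0.0054 -0.0008  0.0028] turn -0.3 rows 0.1473651635275798
```

```bash
python3 -m handwheel '0.005 -0.001 0.003 0 0.087;0.005 -0.001 0.003 0 0.087;0.005 -0.001 0.003 0 0.06;0.005 -0.001 0.003 0 0.055;0.005 -0.001 0.003 0 0.05;0.005 -0.001 0.003 0 0.03;0.005 -0.001 0.003 0 0.03;0.005 -0.001 0.003 0 0.03' 45; python3 -m handwheel '0 0 0 0 0.03;0 0 0 0 0.03;0 0 0 0 0.03;0 0 0 0 0.03'
```

```text
time_s: 7.77
tool_pos: [0.5587, -0.1998, 0.0424]
tool_rot: [180.0, 0.1, 101.2]
force: [0.4, -1.5, 2.3]
grip_width: 0.0549
grasp_force: 7.0
time_s: 8.1
tool_pos: [0.5588, -0.1996, 0.0424]
tool_rot: [180.0, 0.1, 101.2]
force: [0.4, -1.8, 2.5]
grip_width: 0.0392
grasp_force: 45.0
```

```bash
python3 -m handwheel '0 0 -0.01 0 0.03;0 0 -0.025 0 0.03;0 0 -0.045 0 0.03;0 0 -0.065 0 0.03;0 0 -0.085 0 0.03;0 0 -0.1 0 0.03;0 0 -0.1 0 0.03;0 0 -0.1 0 0.03'; python3 - <<'E'
from h import *
save('wrist','w5.png')
a=cv2.imread('pics/w5.png')[0:320,70:490];cv2.imwrite('pics/c5.png',cv2.resize(a,(788,600),interpolation=cv2.INTER_CUBIC))
o=env.get_obs();print(o['tool_pos'],o['tool_rot'],o['force'],o['wrist_torque'])
E
```

```text
time_s: 8.77
tool_pos: [0.5582, -0.1989, 0.1423]
tool_rot: [180.0, 0.0, 101.3]
force: [0.1, 0.1, -2.2]
grip_width: 0.0395
grasp_force: 45.0
[ 0.55747906 -0.19876833  0.14116567] [-1.79908229e+02 -4.89046644e-02  1.01263430e+02] [-0.56069941 -0.28977203 -1.76429974] [-0.0424883  -0.13662105 -0.00860256]
```

View pics/c5.png

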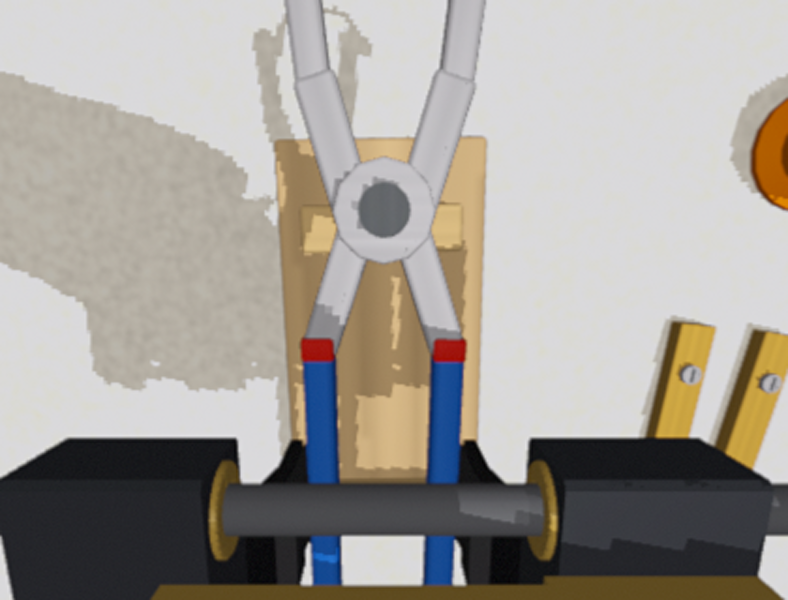

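The pliers are lifted and the handles are parallel, so fully squeezed. The pivot is at (384,210) and the handle fronts at (318,339) and (449,339). The ring is outside the wrist view, so I'll check it with the top and scene cameras.

```bash
python3 - <<'E'
from h import *
np.set_printoptions(precision=4,suppress=True)
W=lambda x,y,z: ray('w5',70+x/1.876,y/1.875,z)
tz=.142;a,b=W(318,339,tz+.008),W(449,339,tz+.008);p=W(384,210,tz+.012)
print(a,b,np.linalg.norm(a-b),'pivot',p)
t=np.array([.558,-.199,.142]);yw=np.radians(101.3);u=np.array([np.cos(yw),np.sin(yw),0]);n=np.array([-u[1],u[0],0])
for q in(a,b,p): print((q-t)@u,(q-t)@n)
save('top','top3.png');save('scene','sc3.png')
clip=t+.134*u+[0,0,.002-.022]
out=np.zeros((400,800,3),np.uint8)
for i,f in enumerate(('top3','sc3')):
    im=cv2.imread(f'pics/{f}.png');c=proj(f,clip);x0,y0=(c-25).astype(int);print(f,c,x0,y0)
    out[:,400*i:400*i+400]=cv2.resize(im[y0:y0+50,x0:x0+50],(400,400),interpolation=cv2.INTER_CUBIC)
    k=(c-[x0,y0]+.5)*8;k[0]+=400*i;
    pts=np.array([(proj(f,clip+.0155*(np.cos(s)*u+np.sin(s)*n))-[x0,y0]+.5)*8+[400*i,0] for s in np.linspace(0,2*np.pi,24)])
    for q in pts: cv2.circle(out,tuple(q.astype(int)),1,(0,0,255),-1)
cv2.imwrite('pics/c6.png',out)
E
```

```text
[ 0.5328 -0.1573  0.15  ] [ 0.5649 -0.1509  0.15  ] 0.03270184559211091 pivot [ 0.543  -0.1242  0.154 ]
0.045811430404988834 0.016529254031096504
0.04582348304370423 -0.016172589339945496
0.07625334272024141 9.881608756082128e-05
top3 [300.0172 220.3458] 275 195
sc3 [257.3459 195.6893] 232 170
```

View pics/c6.png

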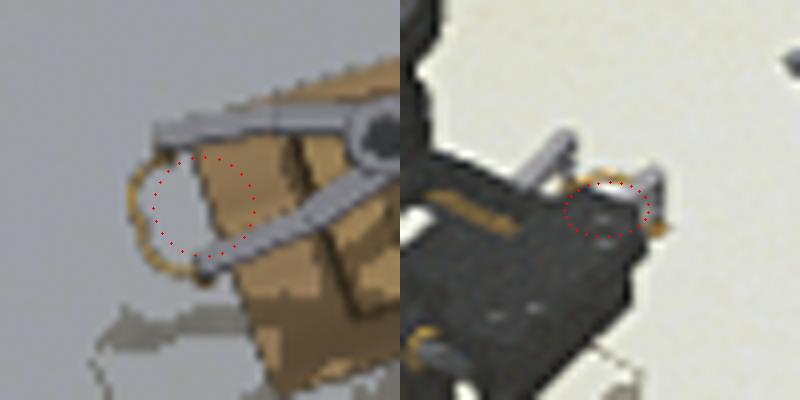

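The spread ring is held, opening toward the pivot. Handle fronts measured at 45.8 mm put the pliers' origin about 1 mm ahead of the TCP. The far edge reads about 3 mm further out than expected, so I'll move above the spindle and check alignment there.

```bash
python3 go.py .5734 .0773 .142 101.3;  python3 -m handwheel '0.03 -0.069 0 0 0.03;0.06 -0.069 0 0 0.03;0.09 -0.069 0 0 0.03;0.12 -0.069 0 0 0.03;0.15 -0.069 0 0 0.03;0.18 -0.069 0 0 0.03;0.21 -0.069 0 0 0.03;0.24 -0.069 0 0 0.03';python3 go.py .5734 .0773 .142 101.3
```

```text
shift [ 0.2676  0.0699 -0.0014] turn -0.0 rows 6.632742148561433
time_s: 9.58
tool_pos: [0.4424, 0.024, 0.141]
tool_rot: [-179.9, -0.0, 101.2]
force: [1.0, -0.2, -1.5]
grip_width: 0.0395
grasp_force: 45.0
shift [ 0.0267  0.1389 -0.0013] turn -0.1 rows 3.391961580310467
```

I typed that dy with the wrong sign. Everything is still well above the scene, so I'll correct it now.

```bash
python3 -m handwheel '0.01 0.03 0 0 0.03;0.015 0.06 0 0 0.03;0.02 0.09 0 0 0.03;0.024 0.12 0 0 0.03;0.026 0.138 0 0 0.03;0.026 0.138 0 0 0.03;0.026 0.138 0 0 0.03;0.026 0.138 0 0 0.03';python3 go.py .5734 .0773 .125 101.3
```

```text
time_s: 10.25
tool_pos: [0.5727, 0.075, 0.1407]
tool_rot: [-179.8, -0.0, 101.3]
force: [-0.1, -0.0, -2.1]
grip_width: 0.039
grasp_force: 45.0
shift [0.0021 0.0012 0.0157] turn -0.0 rows 0.38187470950659536
```

```bash
python3 -m handwheel '0.002 0.001 0.005 0 0.03;0.002 0.001 0.012 0 0.03;0.002 0.001 0.015 0 0.03;0.002 0.001 0.015 0 0.03;0.002 0.001 0.015 0 0.03'
python3 - <<'E'
from h import *
T=[];R=[]
save('top','top4.png');save('scene','sc4.png')
for i in range(4):
    read_camera('top');o=env.get_obs();T.append(o['tool_pos']);R.append(o['tool_rot'])
t=np.median(T,0);print(np.array(T).round(4).tolist(),t.round(4),R[-1])
out=np.zeros((400,800,3),np.uint8)
for i,f in enumerate(('top4','sc4')):
    im=cv2.imread(f'pics/{f}.png');c=proj(f,[.547,.2095,.09]);x0,y0=(c-20).astype(int);print(f,c,x0,y0)
    out[:,400*i:400*i+400]=cv2.resize(im[y0:y0+40,x0:x0+40],(400,400),interpolation=cv2.INTER_CUBIC)
cv2.imwrite('pics/c7.png',np.clip(out*1.5,0,255).astype(np.uint8))
E
```

```text
time_s: 10.67
tool_pos: [0.5742, 0.0769, 0.1267]
tool_rot: [-180.0, 0.0, 101.2]
force: [-0.9, -0.5, -2.1]
grip_width: 0.0393
grasp_force: 45.0
[[0.5749, 0.0773, 0.1273], [0.5749, 0.0773, 0.1273], [0.5749, 0.0773, 0.1273], [0.5749, 0.0773, 0.1272]] [0.5749 0.0773 0.1273] [1.79977021e+02 1.33944550e-02 1.01247748e+02]
top4 [190.14849099 227.71683228] 170 207
sc4 [321.31759858 166.57615995] 301 146
```

View pics/c7.png

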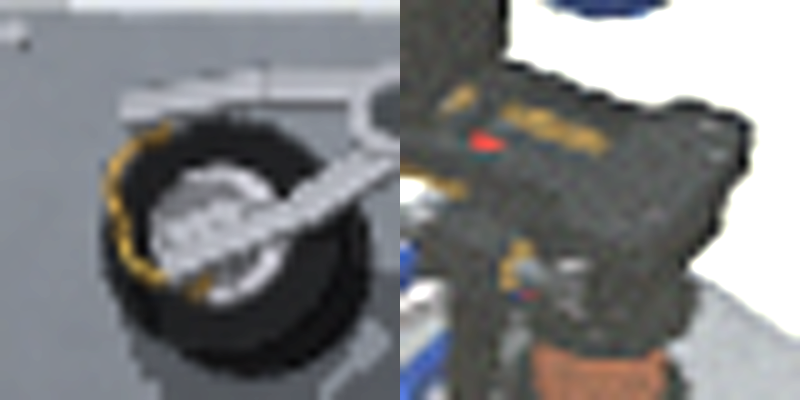

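The top crop shows the ring arc from (165,132) through (110,180) to (200,285), left of the spindle top, whose left edge is at about (155,235). The right jaw covers part of the spindle. I'll get the ring centre in code from the yellow pixels.

```bash
python3 - <<'E'
from h import *
from scipy.optimize import least_squares
np.set_printoptions(precision=4,suppress=True)
for f,t,yw in(('top3',[.5578,-.1989,.1418],101.27),('top4',[.5749,.0773,.1273],101.25)):
    t=np.array(t);yw=np.radians(yw);u=np.array([np.cos(yw),np.sin(yw),0]);n=np.array([-u[1],u[0],0])
    im=cv2.imread(f'pics/{f}.png');c=proj(f,t+.14*u-[0,0,.02]).astype(int)
    hsv=cv2.cvtColor(im,cv2.COLOR_BGR2HSV);y0,x0=c[1]-14,c[0]-14
    s=hsv[y0:y0+29,x0:x0+29].astype(int);v,uu=np.where((abs(s[...,0]-21)<6)&(s[...,1]>110))
    q=np.array([ray(f,a+x0,b+y0,t[2]-.02) for a,b in zip(uu,v)])-t
    L=np.c_[q@u,q@n];L=L[(L[:,0]>.125)] 
    if f=='top3': L=L[np.hypot(L[:,0]-.137,L[:,1])<.024]
    r=least_squares(lambda p:np.hypot(L[:,0]-p[0],L[:,1]-p[1])-p[2],[.137,0,.016],loss='soft_l1',f_scale=.002)
    print(f,len(L),'circle',r.x,'rms',np.sqrt(np.mean(r.fun**2)),'xmax',L[:,0].max(),'y',L[:,1].min(),L[:,1].max())
# spindle top in clean top1 : bright blob
im=cv2.imread('pics/top1.png');g=cv2.cvtColor(im,cv2.COLOR_BGR2GRAY)
print(g[216:242,180:206])
E
```

```text
top3 10 circle [0.1341 0.0014 0.022 ] rms 0.0009493107281846225 xmax 0.15485223258223899 y -0.01901778670196709 0.022823351247529836
top4 28 circle [0.1339 0.003  0.021 ] rms 0.0013823411450599623 xmax 0.15557409897018257 y -0.01729676156716074 0.023095051451498236
[[ 82  83  82  81  81  81  82  82  82  82  83  82  82  83  83  82  82  82
   83  82  83  83  83  82  82  81]
 [ 83  83  82  82  82  81  82  82  82  82  84  82  82  82  82  82  82  82
   82  83  83  83  83  82  82  82]
 [ 82  83  82  82  82  82  82  82  82  82  68  67  57  69  67  81  82  83
   83  84  83  82  82  83  83  82]
 [ 82  83  83  83  82  82  82  81  60  42  31  30  26  33  32  39  40  54
   82  83  82  82  82  83  83  82]
 [ 82  83  82  82  82  68  58  40  27  20  18  18  17  17  18  19  18  25
   47  67  81  81  82  82  82  82]
 [ 82  83  82  82  55  34  27  17  19  18  17  17  18  17  20  17  18  18
   22  32  56  80  82  81  82  82]
 [ 83  83  82  55  28  19  16  17  17  18  17  18  16  19  18  19  19  19
   18  18  26  55  80  81  81  82]
 [ 83  82  68  27  17  17  17  18  16  17  32  58  60  41  20  20  18  
[... 1300 characters left out ...]
02  54  23
   19  20  20  21  16   8  10  10]
 [ 79  44  20  17  18  19  18  32  43  62  79 107 109  80  64  44  21  19
   19  19  20  20   7  12  12  12]
 [ 80  75  23  17  19  18  17  18  20  29  39  53  51  37  23  19  18  20
   18  19  20  15   9  10  11   8]
 [ 80  80  38  20  18  17  17  18  18  19  17  18  18  17  19  19  18  19
   21  19  13   8  10  12  11  14]
 [ 79  80  50  37  21  18  19  19  19  19  18  18  18  20  19  20  18  19
   19  13   6  10  11  12  10  34]
 [ 79  79  76  51  37  24  19  19  18  19  19  19  19  18  18  20  19  20
   10   9  10  10  12   8  23  48]
 [ 79  79  80  53  49  47  38  25  19  21  19  20  19  20  21  21  10  10
    8  10  10  10   8  22  46  76]]
```

Circle fits put the ring centre at about 134 mm ahead of the TCP, which agrees with the kinematics. I'll now fit the spindle top more precisely in the wrist images.

```bash
python3 - <<'E'
from h import *
np.set_printoptions(precision=4,suppress=True,linewidth=200)
for f,zs in(('w2',(373,73)),('w3',None)):
    im=cv2.imread(f'pics/{f}.png');g=cv2.cvtColor(im,cv2.COLOR_BGR2GRAY)
    p=proj(f,[.5473,.2097,.08]);print(f,p,g.shape)
    x,y=p.round().astype(int)
    if not(0<=x<560 and 0<=y<420): continue
    m=np.zeros((422,562),np.uint8);cv2.floodFill(g.copy(),m,(int(x),int(y)),255,6,6,cv2.FLOODFILL_MASK_ONLY|cv2.FLOODFILL_FIXED_RANGE|4|(255<<8))
    m=m[1:-1,1:-1];c=max(cv2.findContours(m,0,1)[0],key=cv2.contourArea);h=cv2.convexHull(c)
    (a,b),r,_=cv2.fitEllipse(h);print('ellipse',a,b,r,cv2.boundingRect(c),'world',ray(f,a,b,.08))
    if f=='w2': print(g[y-14:y+15,x-16:x+16])
E
```

```text
w2 [372.7504  72.7151] (420, 560)
ellipse 372.5258483886719 71.95579528808594 (20.59140396118164, 22.886083602905273) (363, 61, 21, 23) world [0.5471 0.2103 0.08  ]
[[179 196 201 202 202 203 205 206 202 194 184 176 169 164 159 161 165 162 158 155 149 131  93  59  44  42  45  45  44  45  45  44]
 [198 203 202 201 196 194 192 192 186 168 158 154 157 162 168 176 179 179 175 168 161 154 142 111  71  46  43  44  45  45  44  44]
 [187 182 178 176 167 163 166 168 159 143 155 169 177 179 185 189 189 188 188 183 177 172 167 159 126  79  47  43  45  46  44  45]
 [161 156 154 152 147 146 156 153 149 154 174 186 189 188 190 193 190 191 190 187 184 185 183 174 163 132  78  46  45  46  45  43]
 [150 149 147 144 140 146 145 143 157 176 187 190 191 189 191 192 190 191 190 188 186 188 190 183 173 163 113  56  44  45  46  45]
 [150 149 144 130 133 142 143 154 176 187 190 191 190 189 191 191 190 191 190 187 185 187 191 192 182 170 133  77  44  45  45  46]
 [149 145 131 121 132 140 156 176 188 190 190 191 190 189 191 192 190 191 190 187 185 188 192 194 192 181 163 107  53  46  45  47]
 [141 130 114 123 
[... 2332 characters left out ...]
47  45]
 [108 136 137 111  82  90 119 134 140 143 143 148 156 163 169 169 165 157 151 151 160 178 195 200 176 140  85  50  46  47  46  47]
 [ 83 107 133 135 113  89  87 104 134 147 146 145 145 149 151 151 153 155 162 171 185 197 203 203 171 114  63  47  48  48  48  47]
 [ 94  81 105 131 136 126 107  90 100 120 134 142 141 142 142 147 160 175 189 197 201 204 204 192 143  80  50  45  48  47  47  48]
 [133 108  91  99 122 150 158 131 108 102 103 108 109 122 141 163 183 195 201 203 205 205 194 155  94  54  46  49  48  48  47  46]]
w3 [462.4196 300.4504] (420, 560)
ellipse 466.1211242675781 300.24041748046875 (29.571186065673828, 40.481956481933594) (452, 286, 33, 32) world [0.5489 0.2096 0.08  ]
```

The refined spindle position is (0.5473, 0.2101), so the TCP target is (0.5736, 0.0777). I'll shift over, then lower in two stages and watch the force.

```bash
python3 -m handwheel '0.0006 -0.0012 0.003 0 0.03;0.0006 -0.0012 0.008 0 0.03;0.0006 -0.0012 0.013 0 0.03;0.0006 -0.0012 0.018 0 0.03;0.0006 -0.0012 0.022 0 0.03;0.0006 -0.0012 0.024 0 0.03;0.0006 -0.0012 0.024 0 0.03;0.0006 -0.0012 0.024 0 0.03'; python3 go.py .5736 .0777 .0884 101.25
```

```text
time_s: 11.63
tool_pos: [0.5734, 0.0777, 0.1029]
tool_rot: [-180.0, -0.0, 101.3]
force: [0.4, -0.7, -2.6]
grip_width: 0.0389
grasp_force: 45.0
shift [-0.0001  0.0002  0.0145] turn 0.0 rows 0.3465767399828018
```

```bash
python3 -m handwheel '0 0 0.002 0 0.03;0 0 0.004 0 0.03;0 0 0.006 0 0.03;0 0 0.006 0 0.03;0 0 0.006 0 0.03'; python3 -m handwheel '0 0 0.002 0 0.03;0 0 0.004 0 0.03;0 0 0.006 0 0.03;0 0 0.0085 0 0.03;0 0 0.0085 0 0.03;0 0 0.0085 0 0.03'; python3 go.py .5736 .0777 .0884 101.25
```

```text
time_s: 12.05
tool_pos: [0.5733, 0.0776, 0.0968]
tool_rot: [-180.0, 0.0, 101.2]
force: [-0.0, 0.1, -2.8]
grip_width: 0.0394
grasp_force: 45.0
time_s: 12.55
tool_pos: [0.5732, 0.0776, 0.0882]
tool_rot: [-180.0, -0.0, 101.3]
force: [0.1, -0.4, -0.8]
grip_width: 0.0394
grasp_force: 45.0
shift [ 0.      0.0004 -0.0002] turn 0.0 rows 0.010229716494195082
```

```bash
cat > f.py <<'E'
from h import *
F=[]
for i in range(8):
    read_camera('top');o=env.get_obs();F.append(np.r_[o['force'],o['wrist_torque'],o['tool_pos']])
print(np.mean(F,0).round(4),np.std(F,0)[:3].round(2))
E
python3 f.py; python3 -m handwheel '0 0 0.002 0 0.03;0 0 0.004 0 0.03;0 0 0.004 0 0.03;0 0 0.004 0 0.03';python3 f.py;  python3 -m handwheel '0 0 0.001 0 0.03;0 0 0.002 0 0.03;0 0 0.002 0 0.03';python3 f.py
```

```text
[ 0.0071  0.2094 -1.9541 -0.0663 -0.1259  0.0089  0.5735  0.0777  0.0886] [0.28 0.58 0.41]
time_s: 13.28
tool_pos: [0.5732, 0.0776, 0.0842]
tool_rot: [-180.0, -0.0, 101.2]
force: [-0.8, 0.2, -2.1]
grip_width: 0.0394
grasp_force: 45.0
[ 0.0792  0.1397 -2.0731 -0.0759 -0.129   0.0128  0.5734  0.0777  0.0845] [0.53 0.62 0.36]
time_s: 13.93
tool_pos: [0.5732, 0.0776, 0.0822]
tool_rot: [-180.0, 0.0, 101.2]
force: [-0.1, -0.3, -2.6]
grip_width: 0.0395
grasp_force: 45.0
[-0.1932  0.2098 -2.0162 -0.0544 -0.1345  0.0037  0.5734  0.0777  0.0825] [0.62 0.39 0.33]
```

```bash
for i in 1 2; do python3 -m handwheel '0 0 0.001 0 0.03;0 0 0.001 0 0.03' >/dev/null;python3 f.py; done
```

```text
[-0.0222  0.2127 -1.7516 -0.0572 -0.1313  0.0094  0.5734  0.0776  0.0815] [0.3  0.41 0.4 ]
[ 0.2953 -0.2597 -1.3206 -0.0442 -0.1208 -0.0144  0.5735  0.0776  0.0805] [0.39 0.35 0.39]
```

Contact starts at TCP z ≈ 0.0808, as expected for level pliers. I'll raise to groove height and check the lateral clearance with small shifts.

```bash
python3 -m handwheel '0 0 -0.004 0 0.03;0 0 -0.008 0 0.03;0 0 -0.008 0 0.03;0 0 -0.008 0 0.03' >/dev/null; python3 f.py
python3 -m handwheel '0.001 0 0 0 0.03;0.002 0 0 0 0.03;0.002 0 0 0 0.03' >/dev/null; python3 f.py
python3 -m handwheel '-0.002 0 0 0 0.03;-0.004 0 0 0 0.03;-0.004 0 0 0 0.03' >/dev/null; python3 f.py
python3 -m handwheel '0.002 0.001 0 0 0.03;0.002 0.002 0 0 0.03;0.002 0.002 0 0 0.03' >/dev/null; python3 f.py
python3 -m handwheel '0 -0.002 0 0 0.03;0 -0.004 0 0 0.03;0 -0.004 0 0 0.03' >/dev/null; python3 f.py
python3 -m handwheel '0 0.002 0 0 0.03;0 0.002 0 0 0.03;0 0.002 0 0 0.03'; python3 f.py
```

```text
[-2.4060e-01 -8.9200e-02 -2.3729e+00 -4.7400e-02 -1.2110e-01  1.0000e-04
  5.7330e-01  7.7600e-02  8.8400e-02] [0.35 0.64 0.57]
[ 0.0916  0.1286 -2.1073 -0.0681 -0.1237 -0.0169  0.573   0.0797  0.0885] [0.25 0.24 0.59]
[ 0.0697  0.2368 -2.1839 -0.0724 -0.1013  0.0033  0.5738  0.0756  0.0885] [0.41 0.34 0.38]
[ 0.1116 -0.1461 -1.7909 -0.0604 -0.1114 -0.0139  0.5754  0.0781  0.0885] [0.73 0.16 0.43]
[ 0.2555  0.2751 -1.9484 -0.0841 -0.1375  0.0038  0.5714  0.0772  0.0885] [0.35 0.49 0.23]
time_s: 19.05
tool_pos: [0.5736, 0.0777, 0.0885]
tool_rot: [180.0, -0.0, 101.2]
force: [1.0, -0.3, -0.8]
grip_width: 0.0396
grasp_force: 45.0
[-0.0499  0.0221 -1.8493 -0.0779 -0.1323  0.0211  0.5734  0.0777  0.0885] [0.54 0.63 0.46]
```

There is no contact within ±2 mm in either axis. One last look to confirm.

```bash
python3 - <<'E'
from h import *
save('top','top5.png')
im=cv2.imread('pics/top5.png')[195:285,150:270];cv2.imwrite('pics/c8.png',np.clip(cv2.resize(im,(800,600),interpolation=cv2.INTER_CUBIC)*1.5,0,255).astype(np.uint8))
E
```

```text
(no output)
```

View pics/c8.png

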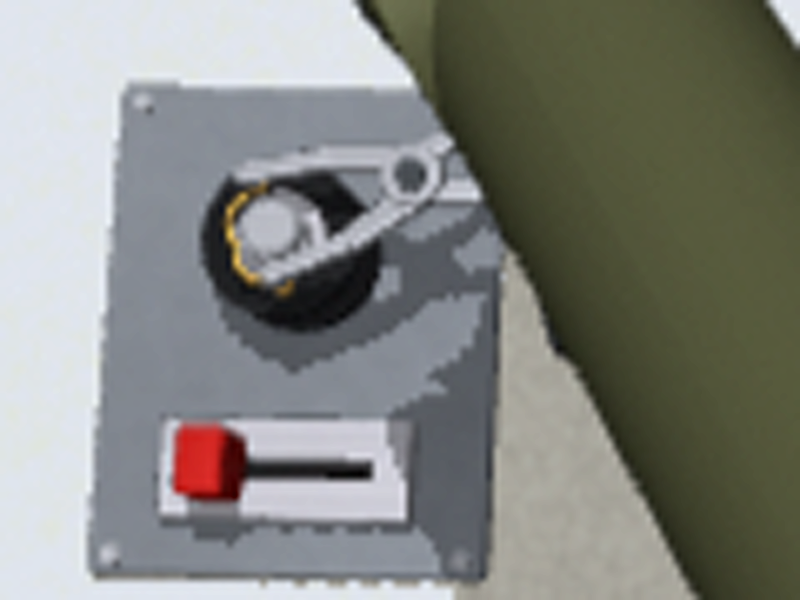

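The ring encircles the spindle, whose top is at (270,225), between the two jaws. The lock is at its far end at (208,460). I'm handing in.

```bash
python3 -c "
from cell import env
print(env.sign_off())"
```

```text
the job is handed in; nothing more can be done
None
```

The job is handed in at about 19.5 s: the lock was pushed to its stop first, and the pliers are held level and squeezed with the spread ring around the spindle at groove height; I felt no contact within ±2 mm sideways, and the ring only lightly touched the washer earlier, while I checked its height.

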